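# Condiments in a row, stepping down from the vinegar bottle

## Task

Line the tin, the salt shaker, the spice jar and the pepper mill up by height on the row of coasters: the tallest on the coaster next to the vinegar bottle, then stepping down to the shortest on the coaster next to the egg timer. Stand each one upright in the middle of its coaster, and leave the vinegar bottle and the egg timer where they are.

Things in the scene. Friction and masses are not known exactly. Their poses are not given: they have to be found in the camera images.
- tin: small round food tin with a red printed side and a metal rim, 57 mm across, 72 mm high, about 0.18 kg. Origin: centre of its underside, z up; round, so its yaw does not matter. Starts upright on the worktop in front of the board.
- salt_shaker: glass salt shaker with a domed grey metal cap, 44 mm across the body (up to 74 mm high, slightly waisted), 34 mm across the cap, 90 mm high, about 0.1 kg. Origin: centre of its underside, z up; round, so its yaw does not matter. Starts upright on the worktop in front of the board.
- spice_jar: glass spice jar with a moulded orange cap, 47 mm across the body (up to 88 mm high), 46 mm across the cap, 110 mm high, about 0.11 kg. Origin: centre of its underside, z up; round, so its yaw does not matter. Starts upright on the worktop in front of the board.
- pepper_mill: turned dark wooden pepper mill, 58 mm across the foot, waisted, with a round head 49 mm across between 123 and 159 mm up (grip it there, at about 140 mm) and a small metal knob on top, 170 mm high, about 0.18 kg. The head does not turn. Origin: centre of its underside, z up; round, so its yaw does not matter. Starts upright on the worktop in front of the board.
- coaster_1: one of four equal round flat cork coasters, 76 mm across and 5 mm thick, fixed in a straight row (about 88 mm from one to the next) on a low dark wooden board 100 mm deep and 364 mm long. The leftmost (+y) coaster, at an end of the row. Origin: centre of its underside, 12 mm above the worktop (the board's top); its upper face is 17 mm above the worktop. Its x axis points across the row, its y axis along the row.
- coaster_2: one of four equal round flat cork coasters, 76 mm across and 5 mm thick, fixed in a straight row (about 88 mm from one to the next) on a low dark wooden board 100 mm deep and 364 mm long. Second from the left (+y). Origin: centre of its underside, 12 mm above the worktop (the board's top); its upper face is 17 mm above the worktop. Its x axis points across the row, its y axis along the row.
- coaster_3: one of four equal round flat cork coasters, 76 mm across and 5 mm thick, fixed in a straight row (about 88 mm from one to the next) on a low dark wooden board 100 mm deep and 364 mm long. Third from the left (+y). Origin: centre of its underside, 12 mm above the worktop (the board's top); its upper face is 17 mm above the worktop. Its x axis points across the row, its y axis along the row.
- coaster_4: one of four equal round flat cork coasters, 76 mm across and 5 mm thick, fixed in a straight row (about 88 mm from one to the next) on a low dark wooden board 100 mm deep and 364 mm long. The rightmost (-y) coaster, at the other end of the row. Origin: centre of its underside, 12 mm above the worktop (the board's top); its upper face is 17 mm above the worktop. Its x axis points across the row, its y axis along the row.
- vinegar: clear glass vinegar bottle with a dark cap, 62 mm across, 237 mm high, standing loose on the worktop about 130 mm beyond one end coaster (left or right end, it varies). Not to be moved. Origin: centre of its underside.
- egg_timer: white round mechanical egg timer with a red bar grip on top, 66 mm across, 51 mm high, standing loose on the worktop about 130 mm beyond the other end coaster. Not to be moved. Origin: centre of its underside.
Mind the look-alikes: they are no part of the job. What is shaped like the tin but purple is not meant.

How it is judged:
By the outcome, as a careful person would: the job done as asked, in the order asked, and still so for the second after the job is handed in, with the robot touching nothing.
It also fails if it takes over 115 s, if anything falls off the work surface, if the arm or the gripper's body presses on something with over 40 N, if the wrist force passes 120 N, or if a joint passes its speed limit or range.

## Robot

A 6-joint arm with a two-finger parallel gripper is mounted at the origin on a cart in front of the work surface, level with it; the furniture and walls round the work are solid. World frame = base frame: x ahead of the robot, y to its left, z up, the work surface at z = 0. Lengths are in m, angles in rad, forces in N, time in s.
With the tool pointing down it reaches from about 0.25 to 0.725 m from the base axis. Payload 4 kg.
Tool frame: the origin (TCP) lies where the fingers leave the gripper's body, on its centre line; the fingertips stand 73 mm ahead of it and the grasp point (between the pads) lies 54 mm ahead of it; z points along the fingers, y is the line along which they close (so a half turn about z gives the same grasp; the last joint's range is limited). The gripper opens to 85 mm and grips with 20 to 120 N. Pads are 22 mm wide; open, the fingers measure 114 mm over their backs; the gripper's body (76 mm by 85 mm) begins 54 mm behind the grasp point. The pads swing forward as they close: fully open they stand 13 mm farther back than shut.
Start: joints at [1.225, 0.241, 0.005, 1.335, 0, 1.571], TCP at [0.169, 0.47, 0.304] pointing down, gripper open.
Joint ranges: [-2.72, 2.72], [-1.05, 1.87], [-1.09, 1.28], [-1.99, 2.15], [-1.42, 1.44], [-3.14, 3.14]. Speed limits (rad/s): [2.79, 2.79, 3.14, 3.14, 3.14, 3.14].

## Interface

Orientations are given as a rotation vector (axis times angle).
In Python, from station import r gives the robot as it stands.
- The arm moves only by the tool apply_moves, never from a script. Its argument "rows" is a list of rows, each an object with "slide": the shift along the tool's x, y, z each as a share of 600 mm, from -1 to 1, a list of three; "turn": the turn about the tool's z as a share of 90 degrees, from -1 to 1. A call has 1 to 8 rows; each row shifts and turns the commanded pose from where the row before left it, along the tool's axes as they then stand; what a row does not reach is not made up. A row lasts 1/12 s, in which the tool goes at most 41.7 mm and 7.16 degrees, less where a joint would pass 70% of its speed; a pose out of reach is approached as far as the arm can. A call with a number of a shift or a turn outside -1 to 1 is refused whole. A call with a gripper value outside its range is refused whole. "grip" is the finger opening in mm, from 0 to 85.4, set as the call begins (left out, the last holds). The fingers move at their own pace and stop on an object; "force" is the grip in N (left out, the last holds). Time passes only in rows, so rows that do not move let the fingers close. It gives the time, the measured TCP pose, the force, the opening and the grip force at its end, in the units of the state.
- r.get_obs(): the state, without advancing time (a new reading comes with each control period).
- r.snapshot(name): name is "side" or "top" or "wrist"; returns a dict with "frame" (420x560x3 uint8, blue, green, red), "mtx" (3x3 intrinsics, pixels), "pose" (4x4, takes a point from camera to world coordinates). Camera axes: x right, y down, z forward; pixel columns grow to the right and rows downward; lengths in m; the calibration is good to about 2 mm. A picture is of the moment at which its call begins. There is no depth.
- r.close_job(): hands the job in; it is judged then, once.
Trained networks look in the newest picture that a camera, given by its name, has taken for a name from the list of things; names that differ only in an ending like _2 or _b are one class to them, and where a whole thing is asked for, a point or a joint stands for the part that bears it (a point fixed in the world has none). Each returns a list of dicts, best first, with "confidence" (0 to 1); they miss things now and then, are a little off and sometimes report something else, mostly with a low value. They report only what shows in the picture. A call takes as long as a camera call. They do not tell look-alikes from the thing itself.
- r.masks_of(camera, label): "pixels" (420x560 bool, what is visible of it) and "extent" ([left, top, right, bottom] in pixels, round what is visible of it).
- r.mark_of(camera, label): "pixel" ([row, column] in pixels: a listed point, or the origin of a listed thing).
The state is a dict: "clock": time; "joint_positions": joint angles; "dq": joint speeds; "effort": joint torques, N m; "tcp_pos": TCP position; "eef_rot": TCP orientation; "ft_force": force on the tool from outside, world axes, zero at the start; "ft_torque": the same for the moment, N m; "grip_width": opening from 0.0 (shut) to 1.0 (fully open); "grasp_force": force on a finger pad.
Only numpy, scipy, OpenCV 4.12 (cv2) and the standard library are available. Lean on these libraries where they do the work, as an engineer would, in place of code of your own. Each camera call takes 0.05 s, during which the arm holds its last target. There are 200 camera calls.

## Working session

There is one attempt and no reset: what is moved stays moved. The work goes in short steps, Python scripts to look and compute and a tool call to move; the robot and the scene stay as the last step left them, time stands still between calls to the robot, and variables do not carry over. Pictures are saved under pics/ and viewed, at most 14 in all, crops included, and the job is handed in when it is done.

Besides the shell and the picture viewer there is one more tool, called in YAML: its name, and indented under it one key for each argument. apply_moves: Moves the arm, as the interface text tells. Shift numbers are shares of 600 mm and turn numbers shares of 90 degrees, none past 1 either way. Its arguments: {"type":"object","properties":{"rows":{"type":"array"},"grip":{"type":"number"},"force":{"type":"number"}},"required":["rows"]}

```bash
mkdir -p pics; ls; cat > h.py <<'E'
import numpy as np, cv2
from station import r
def ray(s,px):  # px=(row,col)
    K=s["mtx"];T=np.array(s["pose"]);d=np.linalg.inv(K)@[px[1],px[0],1.0]
    return T[:3,3],T[:3,:3]@d
def atz(s,px,z):
    o,d=ray(s,px);return o+d*(z-o[2])/d[2]
def tri(a,b):
    A=np.zeros((3,3));B=np.zeros(3)
    for o,d in(a,b):
        d=d/np.linalg.norm(d);P=np.eye(3)-np.outer(d,d);A+=P;B+=P@o
    x=np.linalg.solve(A,B)
    gap=[np.linalg.norm(np.cross(x-o,d/np.linalg.norm(d))) for o,d in(a,b)]
    return x,sum(gap)
E
python3 - <<'E'
from h import *
np.set_printoptions(precision=3,suppress=True)
S={}
for c in("top","side"):
    S[c]=r.snapshot(c);cv2.imwrite(f"pics/{c}0.png",S[c]["frame"]);print(c,np.array(S[c]["pose"])[:3,3])
    for n in["tin","salt_shaker","spice_jar","pepper_mill","coaster_1","vinegar","egg_timer"]:
        m=r.mark_of(c,n)
        print(c,n,[(np.round(q["pixel"]).tolist(),round(q["confidence"],2),atz(S[c],q["pixel"],.012 if "coa" in n else 0)[:2].round(3).tolist()) for q in m])
E
```

```text
pics
top [0.297 0.006 1.25 ]
top tin [([238.0, 374.0], 0.61, [0.427, -0.31]), ([273.0, 381.0], 0.61, [0.328, -0.326])]
top salt_shaker [([234.0, 151.0], 0.65, [0.426, 0.323])]
top spice_jar [([228.0, 303.0], 0.55, [0.452, -0.106]), ([238.0, 376.0], 0.34, [0.427, -0.314])]
top pepper_mill [([230.0, 234.0], 0.92, [0.442, 0.092])]
top coaster_1 [([165.0, 221.0], 0.8, [0.627, 0.135]), ([163.0, 248.0], 0.8, [0.635, 0.056]), ([160.0, 282.0], 0.76, [0.647, -0.042]), ([156.0, 312.0], 0.63, [0.663, -0.129])]
top vinegar [([146.0, 352.0], 0.8, [0.698, -0.248])]
top egg_timer [([160.0, 179.0], 0.68, [0.642, 0.257])]
side [ 0.091 -0.806  0.81 ]
side tin [([319.0, 303.0], 0.88, [0.428, -0.311]), ([344.0, 262.0], 0.67, [0.322, -0.325])]
side salt_shaker [([168.0, 195.0], 0.54, [0.429, 0.333]), ([208.0, 321.0], 0.4, [0.665, -0.019])]
side spice_jar []
side pepper_mill [([208.0, 232.0], 0.75, [0.448, 0.099])]
side coaster_1 [([208.0, 322.0], 0.81, [0.659, -0.031]), ([196.0, 298.0], 0.66, [0.627, 0.045]), ([179.0, 284.0], 0.61, [0.632, 0.133])]
side vinegar [([260.0, 386.0], 0.79, [0.694, -0.261])]
side egg_timer [([160.0, 262.0], 0.77, [0.631, 0.269])]
```

View pics/top0.png

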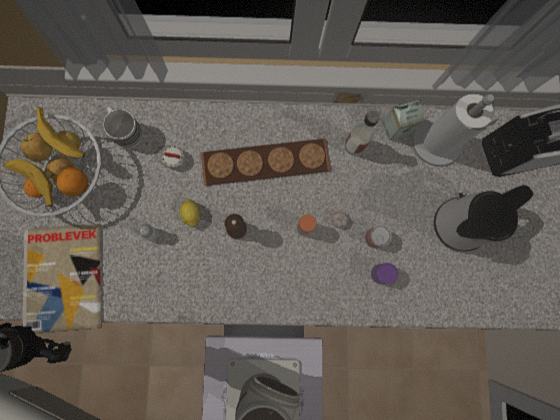

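View pics/side0.png

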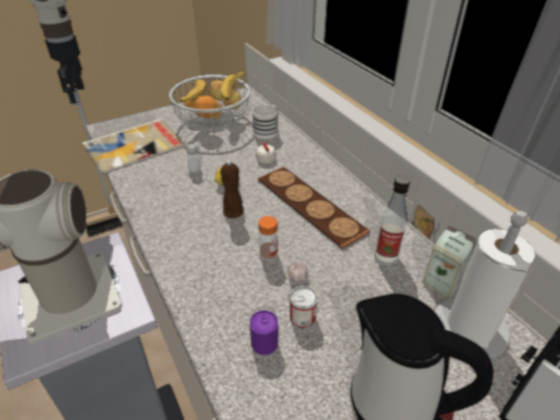

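The pictures show, left to right:
- **Row:** egg timer at the left (top row 157, col 172), coasters at (165,221), (163,249), (160,281) and (156,312), vinegar at the right (135,362).
- **Things to move:** salt (231,146), mill (226,235), spice jar (223,307).
- **Tin-shaped:** two, a red and metal one at (236,378) and a purple one at (273,385). The first fits "red printed side".
- **Not part of the job:** lemon and garlic (218,341).

So the mill goes to c4, the spice jar to c3, the salt to c2 and the tin to c1.

```bash
cat > fit.py <<'E'
from h import *
from scipy.optimize import least_squares
P={"tin":[(0,.0285),(1,.0285)],"salt_shaker":[(0,.022),(74/90,.022),(76/90,.017),(.95,.014),(1,.006)],
"spice_jar":[(0,.0235),(.8,.0235),(.81,.023),(1,.023)],
"pepper_mill":[(0,.029),(.1,.029),(123/170,.02),(140/170,.0245),(159/170,.018),(1,.006)],"egg_timer":[(0,.033),(.7,.033),(1,.012)],"vinegar":[(0,.031),(.5,.031),(1,.014)]}
H=dict(tin=.072,salt_shaker=.09,spice_jar=.11,pepper_mill=.17,egg_timer=.051,vinegar=.237)
def box(s,n,x,y,h,z0=0):
    a=np.linspace(0,2*np.pi,48);W=np.array([[x+q*np.cos(t),y+q*np.sin(t),z0+f*h] for f,q in P[n] for t in a])
    T=np.linalg.inv(np.array(s["pose"]));C=W@T[:3,:3].T+T[:3,3];u=C@np.array(s["mtx"]).T;u=u[:,:2]/u[:,2:]
    return np.r_[u.min(0),u.max(0)]
def fit(n,views,x0,freeh=True,z0=0):
    f=lambda p:np.concatenate([box(s,n,p[0],p[1],p[2] if freeh else H[n],z0)-np.array(e) for s,e in views])
    r_=least_squares(f,[*x0,H[n]],x_scale=[.01,.01,.01],diff_step=1e-4,loss="soft_l1")
    return r_.x,f(r_.x)
E
python3 - <<'E'
from fit import *
np.set_printoptions(precision=3,suppress=True)
S={c:r.snapshot(c) for c in("top","side")}
G=dict(tin=(.427,-.31),salt_shaker=(.427,.328),spice_jar=(.452,-.106),pepper_mill=(.445,.095),egg_timer=(.637,.262),vinegar=(.697,-.255))
for n,g in G.items():
    V=[]
    for c in S:
        b=box(S[c],n,*g,H[n]);best=None
        for m in r.masks_of(c,n):
            e=m["extent"];d=np.abs(np.array(e)-b).max()
            if best is None or d<best[0]:best=(d,e,m["confidence"])
        if best:
            print(n,c,best[0].round(1),np.round(best[1]),round(best[2],2))
            if best[0]<15:V.append((S[c],best[1]))
    for fh in(True,False):
        if V:
            p,res=fit(n,V,g,fh);print("   ",fh,p,res.round(1))
C={c:[(np.array(np.nonzero(m["pixels"])).mean(1),m["confidence"]) for m in r.masks_of(c,"coaster_1")] for c in S}
for c in C:
    for px,cf in C[c]: print(c,px.round(1),round(cf,2),atz(S[c],px,.017))
for a,_ in C["top"]:
    for b,_ in C["side"]:
        x,g=tri(ray(S["top"],a),ray(S["side"],b))
        if g<.02: print("tri",x,g)
o=r.get_obs();print(cv2.Rodrigues(np.array(o["eef_rot"],float))[0],o["tcp_pos"],o["ft_force"],o["clock"])
f=S["side"]["frame"][230:380,210:350];cv2.imwrite("pics/crop1.png",cv2.resize(f,None,fx=4,fy=4,interpolation=cv2.INTER_CUBIC))
E
```

```text
tin top 4.3 [368. 225. 388. 247.] 0.78
tin side 1.9 [289. 287. 319. 332.] 0.82
    True [ 0.427 -0.313  0.071] [-2.7 -0.   5.1  1.1  0.9  0.3 -0.2 -1. ]
    False [ 0.427 -0.313  0.072] [-2.5  0.   5.4  1.2  0.9  0.2 -0.2 -0.7]
salt_shaker top 5.0 [139. 225. 158. 245.] 0.47
salt_shaker side 1.9 [185. 143. 200. 171.] 0.54
    True [0.42  0.323 0.094] [-3.7 -0.1  0.7 -1.2 -2.3  0.5  0.4  3.3]
    False [0.421 0.324 0.09 ] [-3.6 -0.1  0.4 -1.3 -2.1  1.4  0.5  3.1]
spice_jar top 1.1 [296. 213. 316. 236.] 0.8
spice_jar side 1.8 [258. 215. 278. 263.] 0.57
    True [ 0.452 -0.109  0.111] [-0.2  0.6  1.1 -0.4 -0.1  0.  -0.  -1.1]
    False [ 0.452 -0.108  0.11 ] [-0.4  0.6  0.9 -0.4 -0.   0.3 -0.  -1.2]
pepper_mill top 4.0 [223. 216. 243. 239.] 0.81
pepper_mill side 4.2 [221. 160. 245. 220.] 0.6
    True [0.445 0.085 0.164] [ 0.2 -3.7  3.1 -0.2 -1.2  0.2 -1.4 -2.1]
    False [0.444 0.083 0.17 ] [ 0.9 -3.7  3.8  0.1 -1.3 -1.4 -1.4 -1.6]
egg_timer top 4.4 [164. 146. 185. 168.] 0.73
egg_timer side 2.9 [255. 146. 276. 164.] 0.92
    True [0.647 0.272 0.033] [-2.8 -0.8  0.5  1.   0.6  0.6 -0.1  0
[... 182 characters left out ...]
.259  0.235] [ 0.5  0.6 -0.7 -1.7  1.5 -0.7 -1.3  2.8]
    False [ 0.697 -0.259  0.237] [ 0.5  0.6 -0.4 -1.5  1.3 -1.5 -1.4  3. ]
top [155.9 311.7] 0.83 [ 0.66  -0.128  0.017]
top [160.3 280.4] 0.78 [ 0.645 -0.038  0.017]
top [165.3 219.7] 0.74 [0.625 0.137 0.017]
top [163.3 249.1] 0.74 [0.633 0.052 0.017]
side [227.5 342.9] 0.75 [ 0.659 -0.129  0.017]
side [178.5 280.8] 0.66 [0.624 0.134 0.017]
side [193. 298.] 0.6 [0.632 0.051 0.017]
tri [ 0.66  -0.128  0.015] 0.0006173346880650572
tri [0.626 0.137 0.015] 0.0007311806513232366
tri [0.634 0.053 0.015] 0.0007809305543757119
[[-0.941  0.339 -0.   ]
 [ 0.339  0.941 -0.   ]
 [ 0.    -0.    -1.   ]] [0.169 0.47  0.304] [-0.053  0.055 -0.749] 1.6
```

View pics/crop1.png

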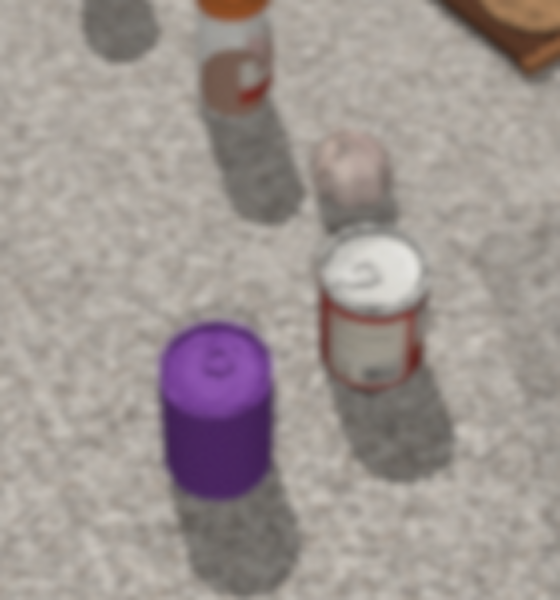

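The crop confirms it: the red printed tin with metal lid is at crop (370,310), i.e. image (302,308). The purple look-alike is at (215,410) in the crop and stays put. All measured heights fit the text. I'll turn the tool so the fingers close across the row.

apply_moves:
  rows:
    - {"slide": [0,0,0],"turn": 0.0774}
    - {"slide": [0,0,0],"turn": 0.0774}
    - {"slide": [0,0,0],"turn": 0.0774}
    - {"slide": [0,0,0],"turn": 0.0774}
    - {"slide": [0,0,0],"turn": 0.0774}
    - {"slide": [0,0,0],"turn": 0.0774}
    - {"slide": [0,0,0],"turn": 0.0774}
    - {"slide": [0,0,0],"turn": 0.0774}
  grip: 85

```text
clock: 2.27
tcp_pos: [0.1695, 0.4704, 0.3039]
eef_rot: [-1.932, -2.477, 0.0]
ft_force: [-0.0, -1.0, -0.2]
grip_width: 0.988
grasp_force: 0.0
```

apply_moves:
  rows:
    - {"slide": [0,0,0],"turn": 0.0774}
    - {"slide": [0,0,0],"turn": 0}
    - {"slide": [0,0,0],"turn": 0}

```text
clock: 2.52
tcp_pos: [0.1695, 0.4704, 0.3039]
eef_rot: [2.068, 2.365, -0.0]
ft_force: [1.1, 0.6, 0.5]
grip_width: 0.994
grasp_force: 0.0
```

```bash
cat > go.py <<'E'
from h import *
import sys
def plan(*t):
    o=r.get_obs();R=cv2.Rodrigues(np.array(o["eef_rot"],float))[0];p=np.array(o["tcp_pos"])
    for q in t:
        q=np.array(q,float);s=R.T@(q-p)/.6;print(q.round(3),"share",s.round(4),"rows>=",np.ceil(np.linalg.norm(s)*600/41.7));p=q
    return o,R
if __name__=="__main__":
    o,R=plan(*[eval(a) for a in sys.argv[1:]]);print("clock",round(o["clock"],1),"y-yaw",np.degrees(np.arctan2(R[1,1],R[0,1])).round(1),"tcp",np.round(o["tcp_pos"],4),"w",round(o["grip_width"]*85.4,1),round(o["grasp_force"],1),np.round(o["ft_force"],1))
E
python3 go.py ".424,.325,.304" ".424,.325,.26"
```

```text
[0.424 0.325 0.304] share [-2.968e-01  3.881e-01 -2.000e-04] rows>= 8.0
[0.424 0.325 0.26 ] share [0.     0.     0.0733] rows>= 2.0
clock 2.5 y-yaw 7.7 tcp [0.1695 0.4704 0.3039] w 84.9 0.0 [1.1 0.6 0.5]
```

apply_moves:
  rows:
    - {"slide": [-0.0371,0.0485,0],"turn": 0}
    - {"slide": [-0.0371,0.0485,0],"turn": 0}
    - {"slide": [-0.0371,0.0485,0],"turn": 0}
    - {"slide": [-0.0371,0.0485,0],"turn": 0}
    - {"slide": [-0.0371,0.0485,0],"turn": 0}
    - {"slide": [-0.0371,0.0485,0],"turn": 0}
    - {"slide": [-0.0371,0.0485,0],"turn": 0}
    - {"slide": [-0.0371,0.0485,0],"turn": 0}

```text
clock: 3.18
tcp_pos: [0.4249, 0.323, 0.304]
eef_rot: [-2.068, -2.365, -0.001]
ft_force: [-0.1, 0.4, -0.3]
grip_width: 0.995
grasp_force: 0.0
```

apply_moves:
  rows:
    - {"slide": [0,0,0],"turn": 0}
    - {"slide": [0,0,0],"turn": 0}
    - {"slide": [0,0,0],"turn": 0}

```text
clock: 3.43
tcp_pos: [0.4233, 0.3241, 0.3037]
eef_rot: [-2.07, -2.362, 0.001]
ft_force: [-0.5, 0.0, 0.1]
grip_width: 0.992
grasp_force: 0.0
```

```bash
cat > wl.py <<'E'
from fit import *
import sys
# wrist look: name x y [z0] : fit with top of thing, prints fits with fixed height
def wl(n,g,z0=0,save=None,cams=("wrist",)):
    V=[]
    for c in cams:
        s=r.snapshot(c);b=box(s,n,*g,H[n],z0);ms=r.masks_of(c,n)
        if save:cv2.imwrite(save.replace(".png",c+".png"),s["frame"])
        ms=sorted(ms,key=lambda m:np.abs(np.array(m["extent"])-b).max())
        print(c,"pred",b.round(),[(np.round(m["extent"]).tolist(),round(m["confidence"],2)) for m in ms])
        if ms and np.abs(np.array(ms[0]["extent"])-b).max()<60:V.append((s,ms[0]["extent"]))
    if V:
        for fh in(False,True):
            p,res=fit(n,V,g,fh,z0);print(fh,p.round(4),res.round(1))
if __name__=="__main__":
    a=sys.argv;wl(a[1],(float(a[2]),float(a[3])),float(a[4]) if len(a)>4 else 0,a[5] if len(a)>5 else None)
E
python3 wl.py salt_shaker .424 .325 0 pics/salt1.png; python3 go.py ".424,.325,.304"
```

```text
wrist pred [257. 150. 306. 209.] [([262.0, 154.0, 302.0, 206.0], 0.73)]
False [0.4243 0.3262 0.09  ] [-4.  -5.5  4.1  2.3]
True [ 0.427   0.3058 -0.1163] [ 0.8  0.  -0.8 -0. ]
[0.424 0.325 0.304] share [ 0.      0.0024 -0.0001] rows>= 1.0
clock 3.5 y-yaw 7.6 tcp [0.4226 0.3248 0.3039] w 85.2 0.0 [ 0.1 -0.1  0.1]
```

View pics/salt1wrist.png

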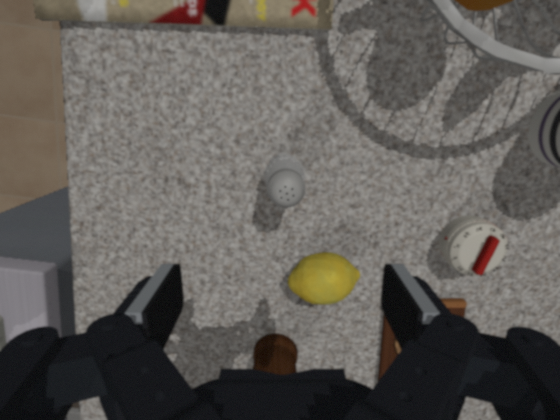

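The wrist view shows the salt shaker at (row 185, col 284), clear of the lemon at (278,323). The fit (0.4243, 0.3262) agrees with the two views. I'll descend and grip it.

apply_moves:
  rows:
    - {"slide": [0.002,0.003,0.05],"turn": 0}
    - {"slide": [0,0,0.06],"turn": 0}
    - {"slide": [0,0,0.06],"turn": 0}
    - {"slide": [0,0,0.06],"turn": 0}
    - {"slide": [0,0,0.06],"turn": 0}
    - {"slide": [0,0,0.046],"turn": 0}
    - {"slide": [0,0,0],"turn": 0}
    - {"slide": [0,0,0],"turn": 0}

```text
clock: 4.2
tcp_pos: [0.4232, 0.3258, 0.1014]
eef_rot: [-2.068, -2.364, 0.006]
ft_force: [0.2, -0.7, 1.0]
grip_width: 0.995
grasp_force: 0.0
```

apply_moves:
  rows:
    - {"slide": [0,0,0],"turn": 0}
    - {"slide": [0,0,0],"turn": 0}
    - {"slide": [0,0,0],"turn": 0}
    - {"slide": [0,0,0],"turn": 0}
    - {"slide": [0,0,0],"turn": 0}
    - {"slide": [0,0,0],"turn": 0}
    - {"slide": [0,0,0],"turn": 0}
    - {"slide": [0,0,0],"turn": 0}
  grip: 30
  force: 40

```text
clock: 4.87
tcp_pos: [0.4261, 0.3265, 0.1048]
eef_rot: [2.071, 2.362, 0.007]
ft_force: [-1.6, -0.5, 6.7]
grip_width: 0.454
grasp_force: 39.4
```

```bash
python3 go.py ".424,.325,.20" ".58,.045,.20" ".635,.0496,.20" ".635,.0496,.121"
```

```text
[0.424 0.325 0.2  ] share [-0.0016 -0.0033 -0.1587] rows>= 3.0
[0.58  0.045 0.2  ] share [-0.4966  0.1969 -0.0006] rows>= 8.0
[0.635 0.05  0.2  ] share [-0.0044  0.0919  0.0003] rows>= 2.0
[0.635 0.05  0.121] share [-0.0003 -0.0004  0.1317] rows>= 2.0
clock 4.9 y-yaw 7.5 tcp [0.4261 0.3265 0.1048] w 38.8 39.4 [-1.6 -0.5  6.7]
```

apply_moves:
  rows:
    - {"slide": [0,0,-0.03],"turn": 0}
    - {"slide": [0,0,-0.04],"turn": 0}
    - {"slide": [0,0,-0.05],"turn": 0}
    - {"slide": [0,0,-0.04],"turn": 0}
    - {"slide": [-0.025,0.0145,0],"turn": 0}
    - {"slide": [-0.05,0.029,0],"turn": 0}
    - {"slide": [-0.05,0.029,0],"turn": 0}
    - {"slide": [-0.05,0.029,0],"turn": 0}

```text
clock: 5.53
tcp_pos: [0.5, 0.2288, 0.1997]
eef_rot: [2.069, 2.363, 0.003]
ft_force: [0.8, -0.6, -0.2]
grip_width: 0.454
grasp_force: 40.1
```

apply_moves:
  rows:
    - {"slide": [-0.05,0.029,0],"turn": 0}
    - {"slide": [-0.05,0.029,0],"turn": 0}
    - {"slide": [-0.05,0.029,0],"turn": 0}
    - {"slide": [-0.05,0.029,0],"turn": 0}
    - {"slide": [-0.05,0.029,0],"turn": 0}
    - {"slide": [-0.05,0.029,0],"turn": 0}
    - {"slide": [-0.025,0.0145,0],"turn": 0}
    - {"slide": [0,0,0],"turn": 0}

```text
clock: 6.2
tcp_pos: [0.6391, 0.0468, 0.1988]
eef_rot: [2.076, 2.354, 0.002]
ft_force: [-0.4, -0.2, -1.3]
grip_width: 0.451
grasp_force: 40.1
```

```bash
python3 - <<'E'
from wl import *
for c in("wrist","side"):
    s=r.snapshot(c);cv2.imwrite(f"pics/sh_{c}.png",s["frame"])
    print(c,[(np.array(np.nonzero(m["pixels"])).mean(1).round(1).tolist(),round(m["confidence"],2),atz(s,np.array(np.nonzero(m["pixels"])).mean(1),.017).round(4).tolist(),m["pixels"].sum()) for m in r.masks_of(c,"coaster_1")])
    print([np.round(m["extent"]) for m in r.masks_of(c,"salt_shaker")])
E
python3 go.py ".635,.0496,.1995" ".635,.0496,.121"
```

```text
wrist [([72.1, 281.7], 0.72, [0.629, 0.1393, 0.017], np.int64(9916)), ([183.9, 278.1], 0.69, [0.6363, 0.0604, 0.017], np.int64(6154))]
[array([235., 212., 336., 371.])]
side [([192.8, 298.1], 0.94, [0.6326, 0.051, 0.017], np.int64(393)), ([227.3, 342.9], 0.73, [0.659, -0.1287, 0.017], np.int64(464)), ([178.5, 281.1], 0.71, [0.6243, 0.1337, 0.017], np.int64(302)), ([209.2, 319.7], 0.59, [0.6466, -0.0388, 0.017], np.int64(395))]
[array([294., 141., 308., 175.]), array([307., 198., 332., 222.])]
[0.635 0.05  0.2  ] share [-0.0039 -0.0024 -0.0014] rows>= 1.0
[0.635 0.05  0.121] share [-0.      0.      0.1308] rows>= 2.0
clock 6.5 y-yaw 7.6 tcp [0.6361 0.0521 0.1986] w 38.7 40.1 [ 0.4  0.7 -1.1]
```

View pics/sh_wrist.png

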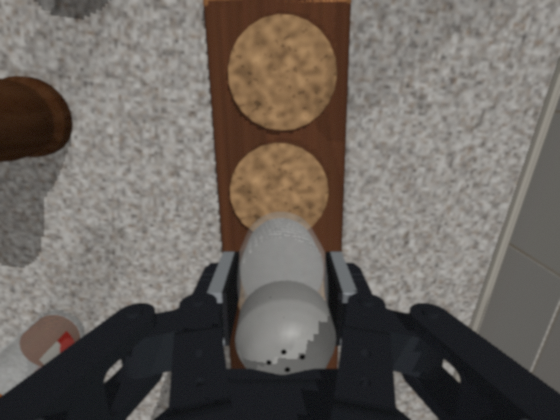

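The wrist view shows the shaker upright in the fingers over coaster 2, with coaster 1 at (72,282) and coaster 2 at (184,278). All sit on one column, so the lateral alignment is good.

apply_moves:
  rows:
    - {"slide": [-0.0037,-0.001,0.02],"turn": 0}
    - {"slide": [0,0,0.04],"turn": 0}
    - {"slide": [0,0,0.035],"turn": 0}
    - {"slide": [0,0,0.015],"turn": 0}
    - {"slide": [0,0,0.008],"turn": 0}
    - {"slide": [0,0,0.005],"turn": 0}
    - {"slide": [0,0,0],"turn": 0}
    - {"slide": [0,0,0],"turn": 0}

```text
clock: 7.17
tcp_pos: [0.6372, 0.0489, 0.1257]
eef_rot: [2.07, 2.361, 0.002]
ft_force: [1.1, 0.6, -0.8]
grip_width: 0.453
grasp_force: 40.1
```

```bash
python3 go.py ".6355,.0498,.1218"
```

```text
[0.636 0.05  0.122] share [ 0.0019 -0.0025  0.0065] rows>= 1.0
clock 7.2 y-yaw 7.5 tcp [0.6372 0.0489 0.1257] w 38.7 40.1 [ 1.1  0.6 -0.8]
```

apply_moves:
  rows:
    - {"slide": [0.001,-0.0015,0.003],"turn": 0}
    - {"slide": [0,0,0.003],"turn": 0}
    - {"slide": [0,0,0],"turn": 0}
    - {"slide": [0,0,0],"turn": 0}

```text
clock: 7.5
tcp_pos: [0.6361, 0.0492, 0.1219]
eef_rot: [2.071, 2.361, 0.002]
ft_force: [0.4, 0.1, 2.2]
grip_width: 0.452
grasp_force: 40.6
```

```bash
python3 go.py ".6355,.0498,.1218"; python3 -c "
from h import *
for _ in range(3):
    r.snapshot('side');o=r.get_obs();print(np.round(o['tcp_pos'],4),np.round(o['ft_force'],1))"
```

```text
[0.636 0.05  0.122] share [ 0.0011 -0.0009  0.0001] rows>= 1.0
clock 7.5 y-yaw 7.5 tcp [0.6361 0.0492 0.1219] w 38.6 40.6 [0.4 0.1 2.2]
[0.6361 0.0491 0.1219] [0.  0.5 2.1]
[0.6361 0.0492 0.1219] [-0.   0.6  3. ]
[0.6361 0.0492 0.1219] [-0.4  0.6  4.5]
```

apply_moves:
  rows:
    - {"slide": [0,0,0],"turn": 0}
    - {"slide": [0,0,0],"turn": 0}
    - {"slide": [0,0,0],"turn": 0}
    - {"slide": [0,0,0],"turn": 0}
    - {"slide": [0,0,-0.01],"turn": 0}
    - {"slide": [0,0,-0.03],"turn": 0}
    - {"slide": [0,0,-0.06],"turn": 0}
    - {"slide": [0,0,-0.06],"turn": 0}
  grip: 85

```text
clock: 8.32
tcp_pos: [0.6342, 0.049, 0.2164]
eef_rot: [-2.069, -2.359, 0.005]
ft_force: [1.8, 0.2, 0.5]
grip_width: 0.994
grasp_force: 0.0
```

apply_moves:
  rows:
    - {"slide": [0,0,-0.06],"turn": 0}
    - {"slide": [0,0,-0.06],"turn": 0}
    - {"slide": [0,0,-0.02],"turn": 0}
    - {"slide": [0,0,0],"turn": 0}
    - {"slide": [0,0,0],"turn": 0}

```text
clock: 8.73
tcp_pos: [0.6357, 0.0491, 0.3019]
eef_rot: [2.07, 2.361, 0.002]
ft_force: [-0.5, -0.3, -1.3]
grip_width: 0.995
grasp_force: 0.0
```

```bash
python3 go.py ".445,.084,.304"; python3 -c "
from wl import *
wl('salt_shaker',(.6355,.0498),.017,'pics/a.png',('wrist','top','side'))
wl('pepper_mill',(.445,.084),0,None,('wrist',))"
```

```text
[0.445 0.084 0.304] share [ 0.0992 -0.3076 -0.0042] rows>= 5.0
clock 8.7 y-yaw 7.5 tcp [0.6357 0.0491 0.3019] w 85.0 0.0 [-0.5 -0.3 -1.3]
wrist pred [254. 153. 305. 216.] [([259.0, 161.0, 304.0, 215.0], 0.89), ([246.0, 46.0, 322.0, 126.0], 0.45)]
top pred [241. 148. 258. 170.] []
side pred [291. 165. 308. 198.] [([294.0, 167.0, 306.0, 198.0], 0.84)]
False [0.6361 0.0456 0.09  ] [-5.2 -4.7  1.6  5.4 -1.1 -1.5  2.6  0. ]
True [0.6378 0.0437 0.0668] [-2.  -2.7  1.7  0.7 -0.3  5.3  3.2  0.2]
wrist pred [-55.  85. 134. 161.] [([0.0, 84.0, 138.0, 164.0], 0.58)]
False [0.4771 0.0877 0.17  ] [-0.7  1.8 27.1 -2.1]
True [0.4491 0.0779 0.1324] [-0.1  8.8  0.2 -1.3]
```

apply_moves:
  rows:
    - {"slide": [0.0165,-0.0513,0],"turn": 0}
    - {"slide": [0.0165,-0.0513,0],"turn": 0}
    - {"slide": [0.0165,-0.0513,0],"turn": 0}
    - {"slide": [0.0165,-0.0513,0],"turn": 0}
    - {"slide": [0.0165,-0.0513,0],"turn": 0}
    - {"slide": [0.0165,-0.0513,0],"turn": 0}
    - {"slide": [0,0,0],"turn": 0}
    - {"slide": [0,0,0],"turn": 0}

```text
clock: 9.8
tcp_pos: [0.4432, 0.0841, 0.3012]
eef_rot: [2.07, 2.363, 0.0]
ft_force: [0.8, -0.5, -1.0]
grip_width: 0.999
grasp_force: 0.0
```

```bash
python3 -c "
from wl import *
wl('pepper_mill',(.445,.084),0,'pics/m1.png',('wrist','top','side'))
s=r.snapshot('wrist');m=r.masks_of('wrist','pepper_mill')[0]['pixels']
f=s['frame'].copy();c,_=cv2.findContours(m.astype('uint8'),0,1);cv2.drawContours(f,c,-1,(0,255,0),1);cv2.imwrite('pics/m1c.png',f)
"; python3 go.py ".445,.084,.304"
```

```text
wrist pred [248. 145. 317. 244.] [([249.0, 143.0, 319.0, 245.0], 0.81)]
top pred [223. 213. 247. 239.] [([298.0, 214.0, 314.0, 237.0], 0.62)]
side pred [220. 159. 244. 219.] [([219.0, 160.0, 242.0, 222.0], 0.7)]
False [0.4458 0.0843 0.17  ] [ 0.2  1.3 -1.1 -0.7  1.5 -1.4  1.5 -3.3]
True [0.4458 0.085  0.1721] [ 0.   0.7 -0.7 -0.4  1.3 -2.2  1.4 -3.4]
[0.445 0.084 0.304] share [ 0.0005 -0.0005 -0.0056] rows>= 1.0
clock 10.2 y-yaw 7.5 tcp [0.4453 0.0837 0.3006] w 85.1 0.0 [-0.3 -0.8  1. ]
```

View pics/m1c.png

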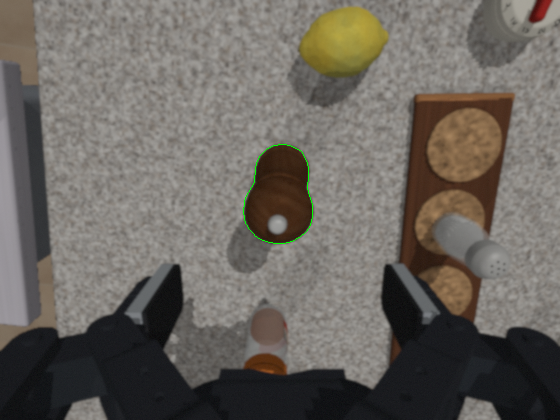

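The mill fits at (0.4458, 0.0845), height 0.172 (text: 170). The wrist view shows its knob at (224,277). The salt stands upright on coaster 2. I'll descend to the head.

apply_moves:
  rows:
    - {"slide": [0.001,0.001,0.03],"turn": 0}
    - {"slide": [0,0,0.045],"turn": 0}
    - {"slide": [0,0,0.045],"turn": 0}
    - {"slide": [0,0,0.035],"turn": 0}
    - {"slide": [0,0,0.022],"turn": 0}
    - {"slide": [0,0,0],"turn": 0}
    - {"slide": [0,0,0],"turn": 0}

```text
clock: 10.78
tcp_pos: [0.445, 0.0844, 0.1942]
eef_rot: [-2.071, -2.361, 0.003]
ft_force: [0.4, -0.6, 0.1]
grip_width: 0.995
grasp_force: 0.0
```

apply_moves:
  rows:
    - {"slide": [0,0,0],"turn": 0}
    - {"slide": [0,0,0],"turn": 0}
    - {"slide": [0,0,0],"turn": 0}
    - {"slide": [0,0,0],"turn": 0}
    - {"slide": [0,0,0],"turn": 0}
    - {"slide": [0,0,0],"turn": 0}
    - {"slide": [0,0,0],"turn": 0}
    - {"slide": [0,0,0],"turn": 0}
  grip: 30
  force: 50

```text
clock: 11.45
tcp_pos: [0.4458, 0.0849, 0.1963]
eef_rot: [2.07, 2.361, 0.004]
ft_force: [-1.8, -0.1, 6.1]
grip_width: 0.546
grasp_force: 50.4
```

```bash
python3 go.py ".446,.0845,.36" ".48,-.05,.36" ".659,-.1275,.36" ".659,-.1275,.211"
```

```text
[0.446 0.084 0.36 ] share [-0.0005  0.001  -0.2728] rows>= 4.0
[ 0.48 -0.05  0.36] share [-2.296e-01  2.690e-02 -1.000e-04] rows>= 4.0
[ 0.659 -0.128  0.36 ] share [-0.167   0.2789  0.0007] rows>= 5.0
[ 0.659 -0.128  0.211] share [-1.000e-04 -7.000e-04  2.483e-01] rows>= 4.0
clock 11.4 y-yaw 7.5 tcp [0.4458 0.0849 0.1963] w 46.6 50.4 [-1.8 -0.1  6.1]
```

apply_moves:
  rows:
    - {"slide": [0,0,-0.025],"turn": 0}
    - {"slide": [0,0,-0.04],"turn": 0}
    - {"slide": [0,0,-0.04],"turn": 0}
    - {"slide": [0,0,-0.02],"turn": 0}
    - {"slide": [-0.02,0.0153,0],"turn": 0}
    - {"slide": [-0.0397,0.0306,0],"turn": 0}
    - {"slide": [-0.0397,0.0306,0],"turn": 0}
    - {"slide": [-0.0397,0.0306,0],"turn": 0}

```text
clock: 12.12
tcp_pos: [0.5204, 0.0096, 0.2703]
eef_rot: [2.07, 2.362, 0.001]
ft_force: [0.6, 0.5, -1.9]
grip_width: 0.543
grasp_force: 52.1
```

apply_moves:
  rows:
    - {"slide": [-0.0397,0.0306,0],"turn": 0}
    - {"slide": [-0.0397,0.0306,0],"turn": 0}
    - {"slide": [-0.0397,0.0306,0],"turn": 0}
    - {"slide": [-0.0397,0.0306,0],"turn": 0}
    - {"slide": [-0.0397,0.0306,0],"turn": 0}
    - {"slide": [-0.0397,0.0306,0],"turn": 0}
    - {"slide": [-0.0197,0.0153,0],"turn": 0}
    - {"slide": [0,0,0],"turn": 0}

```text
clock: 12.78
tcp_pos: [0.6599, -0.1306, 0.2684]
eef_rot: [2.075, 2.358, -0.001]
ft_force: [-0.2, 0.1, -3.1]
grip_width: 0.544
grasp_force: 52.4
```

```bash
python3 - <<'E'
from wl import *
for c in("wrist","side","top"):
    s=r.snapshot(c);cv2.imwrite(f"pics/mi_{c}.png",s["frame"])
    print(c,[(atz(s,np.array(np.nonzero(m["pixels"])).mean(1),.017).round(4).tolist(),m["pixels"].sum()) for m in r.masks_of(c,"coaster_1")])
E
python3 go.py ".659,-.1275,.2133"
```

```text
wrist [([0.6497, -0.0349, 0.017], np.int64(6096)), ([0.6416, 0.02, 0.017], np.int64(379)), ([0.665, -0.1084, 0.017], np.int64(2086))]
side [([0.6242, 0.1336, 0.017], np.int64(329)), ([0.6443, -0.0394, 0.017], np.int64(405)), ([0.6581, -0.1306, 0.017], np.int64(498)), ([0.6249, 0.0419, 0.017], np.int64(210))]
top [([0.6261, 0.1366, 0.017], np.int64(521)), ([0.6252, 0.0575, 0.017], np.int64(276)), ([0.6468, -0.037, 0.017], np.int64(522))]
[ 0.659 -0.128  0.213] share [-0.0017  0.002   0.0947] rows>= 2.0
clock 13.1 y-yaw 7.6 tcp [ 0.6577 -0.1266  0.2701] w 46.5 52.4 [ 0.1 -0.8 -2.2]
```

View pics/mi_side.png

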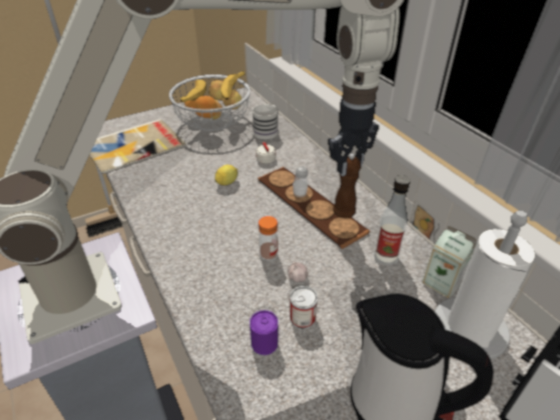

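The side view shows the mill held upright above coaster 4 at about (205,346) and the salt on coaster 2 at (182,301). I'll lower it.

apply_moves:
  rows:
    - {"slide": [-0.0015,0.002,0.02],"turn": 0}
    - {"slide": [0,0,0.03],"turn": 0}
    - {"slide": [0,0,0.02],"turn": 0}
    - {"slide": [0,0,0.01],"turn": 0}
    - {"slide": [0,0,0.006],"turn": 0}
    - {"slide": [0,0,0.004],"turn": 0}
    - {"slide": [0,0,0.002],"turn": 0}
    - {"slide": [0,0,0],"turn": 0}

```text
clock: 13.75
tcp_pos: [0.6598, -0.1283, 0.2152]
eef_rot: [2.071, 2.361, 0.001]
ft_force: [0.3, 0.6, -2.6]
grip_width: 0.547
grasp_force: 52.4
```

apply_moves:
  rows:
    - {"slide": [0,0,0],"turn": 0}
    - {"slide": [0,0,0],"turn": 0}
    - {"slide": [0,0,0],"turn": 0}

```text
clock: 14.0
tcp_pos: [0.6598, -0.1285, 0.2151]
eef_rot: [2.071, 2.361, 0.001]
ft_force: [-0.1, 0.3, -2.1]
grip_width: 0.55
grasp_force: 52.4
```

apply_moves:
  rows:
    - {"slide": [0.001,-0.001,0.0015],"turn": 0}
    - {"slide": [0,0,0.0015],"turn": 0}
    - {"slide": [0,0,0],"turn": 0}
    - {"slide": [0,0,0],"turn": 0}

```text
clock: 14.33
tcp_pos: [0.659, -0.1279, 0.2135]
eef_rot: [2.071, 2.361, 0.001]
ft_force: [-0.9, 0.6, 2.4]
grip_width: 0.543
grasp_force: 52.8
```

apply_moves:
  rows:
    - {"slide": [0,0,0],"turn": 0}
    - {"slide": [0,0,0],"turn": 0}
    - {"slide": [0,0,0],"turn": 0}
    - {"slide": [0,0,0],"turn": 0}
    - {"slide": [0,0,-0.01],"turn": 0}
    - {"slide": [0,0,-0.03],"turn": 0}
    - {"slide": [0,0,-0.05],"turn": 0}
    - {"slide": [0,0,-0.06],"turn": 0}
  grip: 85

```text
clock: 15.0
tcp_pos: [0.6578, -0.1277, 0.3013]
eef_rot: [-2.068, -2.358, 0.004]
ft_force: [0.6, -0.3, -0.0]
grip_width: 0.995
grasp_force: 0.0
```

apply_moves:
  rows:
    - {"slide": [0,0,0],"turn": 0}
    - {"slide": [0.0129,-0.0563,0],"turn": 0}
    - {"slide": [0.0129,-0.0563,0],"turn": 0}
    - {"slide": [0.0129,-0.0563,0],"turn": 0}
    - {"slide": [0.0129,-0.0563,0],"turn": 0}
    - {"slide": [0.0129,-0.0563,0],"turn": 0}
    - {"slide": [0.0129,-0.0563,0],"turn": 0}
    - {"slide": [0,0,0],"turn": 0}

```text
clock: 15.67
tcp_pos: [0.4447, -0.1071, 0.3021]
eef_rot: [-2.068, -2.356, 0.006]
ft_force: [-0.4, 0.6, -1.1]
grip_width: 0.992
grasp_force: 0.0
```

apply_moves:
  rows:
    - {"slide": [0,0,0],"turn": 0}
    - {"slide": [0,0,0],"turn": 0}

```text
clock: 15.83
tcp_pos: [0.4526, -0.1085, 0.3038]
eef_rot: [2.07, 2.36, 0.002]
ft_force: [0.2, 0.3, -0.1]
grip_width: 0.995
grasp_force: 0.0
```

```bash
python3 -c "
from wl import *
wl('spice_jar',(.452,-.1085),0,'pics/j1.png',('wrist','side'))
wl('pepper_mill',(.659,-.1275),.017,None,('side','top','wrist'))"; python3 go.py ".452,-.1085,.11"
```

```text
wrist pred [250. 149. 307. 224.] [([254.0, 149.0, 310.0, 222.0], 0.98)]
side pred [258. 215. 278. 262.] [([258.0, 216.0, 278.0, 261.0], 0.85)]
False [ 0.4543 -0.1066  0.11  ] [-0.6 -1.   0.2  0.7  0.9 -1.6  0.1 -0.1]
True [ 0.4544 -0.1074  0.106 ] [-0.1 -0.3 -0.2 -0.   1.1 -0.1  0.4  0.1]
side pred [331. 172. 358. 235.] [([332.0, 173.0, 358.0, 237.0], 0.57)]
top pred [302. 132. 327. 166.] [([300.0, 134.0, 320.0, 167.0], 0.91)]
wrist pred [438. 190. 618. 317.] [([441.0, 191.0, 560.0, 312.0], 0.57)]
False [ 0.6527 -0.1272  0.17  ] [-2.5 -0.2 -2.  -1.4  1.6 -0.   6.5  0.6 -8.1 -2.6 48.6  3.2]
True [ 0.6559 -0.1325  0.1483] [-0.3  8.  -0.4 -0.6  3.4  1.2  7.5 -0.4 -6.6  2.5 23.7 -6.8]
[ 0.452 -0.108  0.11 ] share [-4.000e-04 -2.000e-04  3.208e-01] rows>= 5.0
clock 16.3 y-yaw 7.5 tcp [ 0.4521 -0.1083  0.3025] w 85.0 0.0 [ 0.1 -0.4 -0.1]
```

View pics/j1wrist.png

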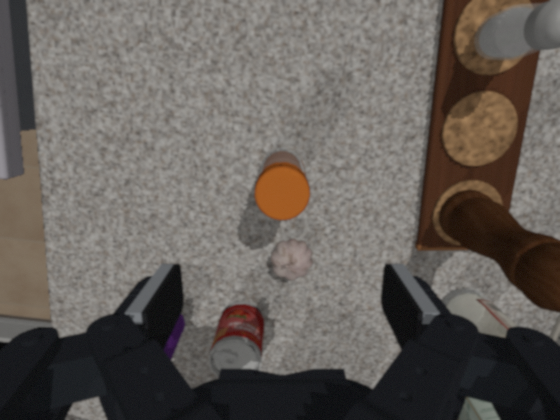

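The wrist view shows the jar cap at (190,282), with the mill and salt standing upright on their coasters at right. The jar fits at (0.454, -0.107). I'll grasp its glass body at about 67 mm.

apply_moves:
  rows:
    - {"slide": [0.001,0.0025,0.04],"turn": 0}
    - {"slide": [0,0,0.06],"turn": 0}
    - {"slide": [0,0,0.06],"turn": 0}
    - {"slide": [0,0,0.06],"turn": 0}
    - {"slide": [0,0,0.05],"turn": 0}
    - {"slide": [0,0,0.03],"turn": 0}
    - {"slide": [0,0,0],"turn": 0}
    - {"slide": [0,0,0],"turn": 0}

```text
clock: 17.0
tcp_pos: [0.4527, -0.1073, 0.1221]
eef_rot: [-2.07, -2.36, 0.002]
ft_force: [-0.2, -0.3, 0.6]
grip_width: 0.995
grasp_force: 0.0
```

apply_moves:
  rows:
    - {"slide": [0,0,0],"turn": 0}
    - {"slide": [0,0,0],"turn": 0}
    - {"slide": [0,0,0],"turn": 0}
    - {"slide": [0,0,0],"turn": 0}
    - {"slide": [0,0,0],"turn": 0}
    - {"slide": [0,0,0],"turn": 0}
    - {"slide": [0,0,0],"turn": 0}
    - {"slide": [0,0,0],"turn": 0}
  grip: 30
  force: 40

```text
clock: 17.67
tcp_pos: [0.4543, -0.1077, 0.1244]
eef_rot: [2.069, 2.36, 0.002]
ft_force: [-1.8, 0.6, 6.9]
grip_width: 0.547
grasp_force: 36.9
```

```bash
python3 go.py ".454,-.107,.24" ".6470,-.0388,.24"
```

```text
[ 0.454 -0.107  0.24 ] share [ 0.001   0.0002 -0.1927] rows>= 3.0
[ 0.647 -0.039  0.24 ] share [0.0707 0.3337 0.001 ] rows>= 5.0
clock 17.7 y-yaw 7.5 tcp [ 0.4543 -0.1077  0.1244] w 46.7 36.9 [-1.8  0.6  6.9]
```

apply_moves:
  rows:
    - {"slide": [0,0,-0.025],"turn": 0}
    - {"slide": [0,0,-0.04],"turn": 0}
    - {"slide": [0.02,0,-0.04],"turn": 0}
    - {"slide": [0.03,0.01,-0.02],"turn": 0}
    - {"slide": [0.02,0.034,0],"turn": 0}
    - {"slide": [0.0015,0.05,0],"turn": 0}
    - {"slide": [0,0.05,0],"turn": 0}
    - {"slide": [0,0.05,0],"turn": 0}

```text
clock: 18.33
tcp_pos: [0.5642, -0.0492, 0.1985]
eef_rot: [2.07, 2.362, 0.001]
ft_force: [0.7, -1.0, -1.7]
grip_width: 0.541
grasp_force: 36.9
```

apply_moves:
  rows:
    - {"slide": [0,0.05,0],"turn": 0}
    - {"slide": [0,0.05,0],"turn": 0}
    - {"slide": [0,0.03,0],"turn": 0}
    - {"slide": [0,0.01,0],"turn": 0}
    - {"slide": [0,0,0],"turn": 0}
    - {"slide": [0,0,0],"turn": 0}
    - {"slide": [0,0,0],"turn": 0}

```text
clock: 18.92
tcp_pos: [0.6451, -0.039, 0.1976]
eef_rot: [-2.071, -2.361, 0.002]
ft_force: [0.1, -0.5, -0.3]
grip_width: 0.542
grasp_force: 37.0
```

```bash
python3 go.py ".6470,-.0388,.1414"
```

```text
[ 0.647 -0.039  0.141] share [-0.0001  0.0033  0.0937] rows>= 2.0
clock 18.9 y-yaw 7.5 tcp [ 0.6451 -0.039   0.1976] w 46.3 37.0 [ 0.1 -0.5 -0.3]
```

apply_moves:
  rows:
    - {"slide": [0,0.0025,0.02],"turn": 0}
    - {"slide": [0,0,0.03],"turn": 0}
    - {"slide": [0,0,0.02],"turn": 0}
    - {"slide": [0,0,0.01],"turn": 0}
    - {"slide": [0,0,0.006],"turn": 0}
    - {"slide": [0,0,0.004],"turn": 0}
    - {"slide": [0,0,0.002],"turn": 0}
    - {"slide": [0,0,0],"turn": 0}

```text
clock: 19.58
tcp_pos: [0.6481, -0.0387, 0.1429]
eef_rot: [2.071, 2.361, 0.001]
ft_force: [-0.1, -0.0, -0.9]
grip_width: 0.542
grasp_force: 37.0
```

apply_moves:
  rows:
    - {"slide": [0,0,0],"turn": 0}
    - {"slide": [0,0,0],"turn": 0}
    - {"slide": [0,0,0],"turn": 0}

```text
clock: 19.83
tcp_pos: [0.6482, -0.0387, 0.1431]
eef_rot: [2.071, 2.361, 0.001]
ft_force: [0.9, -0.0, -0.4]
grip_width: 0.541
grasp_force: 37.0
```

apply_moves:
  rows:
    - {"slide": [0,-0.0015,0.0015],"turn": 0}
    - {"slide": [0,0,0.0015],"turn": 0}
    - {"slide": [0,0,0],"turn": 0}
    - {"slide": [0,0,0],"turn": 0}

```text
clock: 20.17
tcp_pos: [0.6471, -0.0388, 0.1415]
eef_rot: [2.071, 2.361, 0.001]
ft_force: [-1.7, 0.4, 4.6]
grip_width: 0.545
grasp_force: 37.3
```

apply_moves:
  rows:
    - {"slide": [0,0,0],"turn": 0}
    - {"slide": [0,0,0],"turn": 0}
    - {"slide": [0,0,0],"turn": 0}
    - {"slide": [0,0,0],"turn": 0}
    - {"slide": [0,0,-0.014],"turn": 0}
    - {"slide": [0,0,-0.03],"turn": 0}
    - {"slide": [0,0,-0.06],"turn": 0}
    - {"slide": [0,0,-0.06],"turn": 0}
  grip: 85

```text
clock: 20.83
tcp_pos: [0.6459, -0.0387, 0.2389]
eef_rot: [-2.069, -2.359, 0.004]
ft_force: [0.5, 0.8, 0.4]
grip_width: 0.99
grasp_force: 0.0
```

apply_moves:
  rows:
    - {"slide": [0,0,-0.06],"turn": 0}
    - {"slide": [0,0,-0.04],"turn": 0}
    - {"slide": [-0.0403,-0.0423,0],"turn": 0}
    - {"slide": [-0.0403,-0.0423,0],"turn": 0}
    - {"slide": [-0.0403,-0.0423,0],"turn": 0}
    - {"slide": [-0.0403,-0.0423,0],"turn": 0}
    - {"slide": [-0.0403,-0.0423,0],"turn": 0}
    - {"slide": [-0.0403,-0.0423,0],"turn": 0}

```text
clock: 21.5
tcp_pos: [0.5137, -0.2034, 0.2999]
eef_rot: [2.07, 2.362, 0.0]
ft_force: [0.9, 0.4, -0.3]
grip_width: 0.994
grasp_force: 0.0
```

apply_moves:
  rows:
    - {"slide": [-0.0403,-0.0423,0],"turn": 0}
    - {"slide": [-0.0403,-0.0423,0],"turn": 0}
    - {"slide": [-0.0403,-0.0423,0],"turn": 0}
    - {"slide": [-0.0403,-0.0423,0],"turn": 0}
    - {"slide": [0,0,0],"turn": 0}
    - {"slide": [0,0,0],"turn": 0}
    - {"slide": [0,0,0],"turn": 0}

```text
clock: 22.08
tcp_pos: [0.427, -0.3116, 0.2996]
eef_rot: [2.072, 2.361, 0.001]
ft_force: [-0.3, -0.6, 0.6]
grip_width: 0.995
grasp_force: 0.0
```

```bash
python3 -c "
from wl import *
wl('tin',(.427,-.312),0,'pics/t1.png',('wrist','side'))
wl('spice_jar',(.647,-.0388),.017,None,('side','top'))"; python3 go.py ".427,-.312,.11"
```

```text
wrist pred [248. 146. 312. 218.] [([250.0, 141.0, 317.0, 214.0], 0.71)]
side pred [290. 287. 318. 330.] [([288.0, 286.0, 321.0, 331.0], 0.73), ([248.0, 311.0, 279.0, 354.0], 0.82)]
False [ 0.4291 -0.3082  0.072 ] [ 0.9  1.2 -2.1 -0.3  1.6 -0.3 -2.5 -1.9]
True [ 0.429  -0.3079  0.0737] [ 0.8  0.8 -2.  -0.1  1.5 -0.9 -2.5 -2. ]
side pred [311. 171. 331. 215.] []
top pred [273. 140. 291. 167.] [([275.0, 143.0, 290.0, 169.0], 0.84)]
False [ 0.6407 -0.0395  0.11  ] [-1.8 -0.8  1.3  0.9]
True [ 0.6439 -0.0403  0.0917] [-1.5  0.2  1.2 -0.2]
[ 0.427 -0.312  0.11 ] share [-0.0017 -0.0008  0.315 ] rows>= 5.0
clock 22.5 y-yaw 7.6 tcp [ 0.4274 -0.3109  0.299 ] w 84.8 0.0 [-0.1 -0.   0.1]
```

View pics/t1wrist.png

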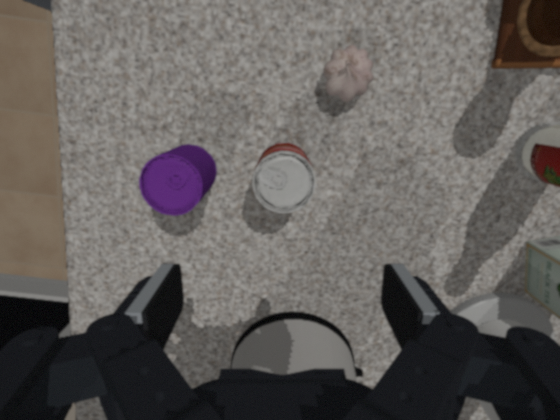

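The wrist view shows the red and metal tin at (178,284), the purple look-alike at (180,178) with about a 40 mm gap, and the garlic at (73,348), which is clear. The fit is (0.429, -0.308), height 73 mm. I'll use a narrower opening for clearance.

apply_moves:
  rows:
    - {"slide": [0.003,0.0035,0.03],"turn": 0}
    - {"slide": [0,0,0.06],"turn": 0}
    - {"slide": [0,0,0.06],"turn": 0}
    - {"slide": [0,0,0.06],"turn": 0}
    - {"slide": [0,0,0.05],"turn": 0}
    - {"slide": [0,0,0.04],"turn": 0}
    - {"slide": [0,0,0.033],"turn": 0}
    - {"slide": [0,0,0],"turn": 0}
  grip: 76

```text
clock: 23.15
tcp_pos: [0.4264, -0.3074, 0.095]
eef_rot: [-2.065, -2.356, 0.001]
ft_force: [0.4, 0.0, 0.1]
grip_width: 0.892
grasp_force: 0.0
```

apply_moves:
  rows:
    - {"slide": [0,0,0],"turn": 0}
    - {"slide": [0,0,0],"turn": 0}
    - {"slide": [0,0,0],"turn": 0}
    - {"slide": [0,0,0],"turn": 0}
    - {"slide": [0,0,0],"turn": 0}
    - {"slide": [0,0,0],"turn": 0}
    - {"slide": [0,0,0],"turn": 0}
    - {"slide": [0,0,0],"turn": 0}
  grip: 40
  force: 50

```text
clock: 23.82
tcp_pos: [0.4293, -0.3099, 0.1003]
eef_rot: [2.07, 2.36, 0.0]
ft_force: [-0.2, 0.4, 4.9]
grip_width: 0.663
grasp_force: 53.4
```

```bash
python3 go.py ".43,-.309,.22" ".4,0,.22" ".625,.1375,.22"
```

```text
[ 0.43  -0.309  0.22 ] share [ 0.001   0.0017 -0.1995] rows>= 3.0
[0.4  0.   0.22] share [ 0.5171  0.0176 -0.0006] rows>= 8.0
[0.625 0.138 0.22 ] share [1.783e-01 4.017e-01 3.000e-04] rows>= 7.0
clock 23.8 y-yaw 7.5 tcp [ 0.4293 -0.3099  0.1003] w 56.6 53.4 [-0.2  0.4  4.9]
```

apply_moves:
  rows:
    - {"slide": [0,0,-0.03],"turn": 0}
    - {"slide": [0,0,-0.04],"turn": 0}
    - {"slide": [0,0,-0.04],"turn": 0}
    - {"slide": [0,0,-0.04],"turn": 0}
    - {"slide": [0.03,0,0],"turn": 0}
    - {"slide": [0.05,0,0],"turn": 0}
    - {"slide": [0.055,0,0],"turn": 0}
    - {"slide": [0.055,0,0],"turn": 0}

```text
clock: 24.48
tcp_pos: [0.4132, -0.1955, 0.1891]
eef_rot: [-2.073, -2.36, -0.0]
ft_force: [0.4, -0.4, -0.8]
grip_width: 0.658
grasp_force: 53.6
```

apply_moves:
  rows:
    - {"slide": [0.055,0,0],"turn": 0}
    - {"slide": [0.055,0,0],"turn": 0}
    - {"slide": [0.055,0,0],"turn": 0}
    - {"slide": [0.055,0,0],"turn": 0}
    - {"slide": [0.055,0,0],"turn": 0}
    - {"slide": [0.055,0,0],"turn": 0}
    - {"slide": [0.055,0.02,0],"turn": 0}
    - {"slide": [0.055,0.02,0],"turn": 0}

```text
clock: 25.15
tcp_pos: [0.4022, 0.0698, 0.1892]
eef_rot: [-2.072, -2.361, 0.001]
ft_force: [2.3, -0.2, -0.8]
grip_width: 0.66
grasp_force: 53.6
```

apply_moves:
  rows:
    - {"slide": [0.04,0.03,0],"turn": 0}
    - {"slide": [0.0264,0.05,0],"turn": 0}
    - {"slide": [0,0.05,0],"turn": 0}
    - {"slide": [0,0.05,0],"turn": 0}
    - {"slide": [0,0.05,0],"turn": 0}
    - {"slide": [0,0.05,0],"turn": 0}
    - {"slide": [0,0.05,0],"turn": 0}
    - {"slide": [0,0.035,0],"turn": 0}

```text
clock: 25.82
tcp_pos: [0.6172, 0.1367, 0.1884]
eef_rot: [2.071, 2.362, 0.0]
ft_force: [0.4, 0.3, -1.4]
grip_width: 0.659
grasp_force: 53.7
```

apply_moves:
  rows:
    - {"slide": [0,0.016,0],"turn": 0}
    - {"slide": [0,0,0],"turn": 0}
    - {"slide": [0,0,0],"turn": 0}
    - {"slide": [0,0,0],"turn": 0}

```text
clock: 26.15
tcp_pos: [0.6236, 0.1375, 0.1886]
eef_rot: [-2.071, -2.361, 0.003]
ft_force: [-0.3, 0.0, -1.6]
grip_width: 0.66
grasp_force: 53.8
```

```bash
python3 go.py ".625,.1375,.1173"; python3 -c "
from h import *
s=r.snapshot('side');cv2.imwrite('pics/tn.png',s['frame'])"
```

```text
[0.625 0.138 0.117] share [-0.0002  0.0026  0.1188] rows>= 2.0
clock 26.1 y-yaw 7.5 tcp [0.6236 0.1375 0.1886] w 56.4 53.8 [-0.3  0.  -1.6]
```

View pics/tn.png

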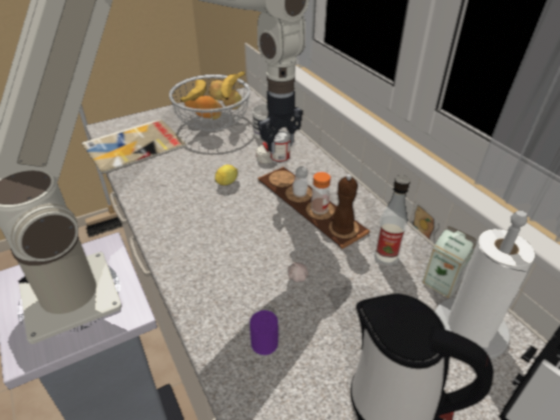

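The side view shows salt, jar and mill upright on coasters 2, 3 and 4 at (183,300), (195,320) and (207,345). The tin is held over coaster 1 at (147,281). I'll lower it.

apply_moves:
  rows:
    - {"slide": [0,0.002,0.03],"turn": 0}
    - {"slide": [0,0,0.04],"turn": 0}
    - {"slide": [0,0,0.025],"turn": 0}
    - {"slide": [0,0,0.01],"turn": 0}
    - {"slide": [0,0,0.006],"turn": 0}
    - {"slide": [0,0,0.003],"turn": 0}
    - {"slide": [0,0,0],"turn": 0}
    - {"slide": [0,0,0],"turn": 0}

```text
clock: 26.87
tcp_pos: [0.6265, 0.138, 0.1222]
eef_rot: [2.071, 2.361, 0.003]
ft_force: [-0.4, -0.4, -1.0]
grip_width: 0.658
grasp_force: 53.8
```

apply_moves:
  rows:
    - {"slide": [0,0,0.0015],"turn": 0}
    - {"slide": [0,0,0],"turn": 0}
    - {"slide": [0,0,0],"turn": 0}

```text
clock: 27.12
tcp_pos: [0.6261, 0.1379, 0.1205]
eef_rot: [2.071, 2.361, 0.001]
ft_force: [0.1, 0.0, -2.0]
grip_width: 0.657
grasp_force: 53.8
```

apply_moves:
  rows:
    - {"slide": [0,-0.002,0.002],"turn": 0}
    - {"slide": [0,0,0.002],"turn": 0}
    - {"slide": [0,0,0.0015],"turn": 0}
    - {"slide": [0,0,0],"turn": 0}
    - {"slide": [0,0,0],"turn": 0}

```text
clock: 27.53
tcp_pos: [0.6246, 0.1377, 0.1173]
eef_rot: [2.071, 2.362, 0.0]
ft_force: [-2.8, -1.1, 3.9]
grip_width: 0.658
grasp_force: 54.1
```

apply_moves:
  rows:
    - {"slide": [0,0,0],"turn": 0}
    - {"slide": [0,0,0],"turn": 0}
    - {"slide": [0,0,0],"turn": 0}
    - {"slide": [0,0,0],"turn": 0}
    - {"slide": [0,0,-0.014],"turn": 0}
    - {"slide": [0,0,-0.03],"turn": 0}
    - {"slide": [0,0,-0.06],"turn": 0}
    - {"slide": [0,0,-0.06],"turn": 0}
  grip: 80

```text
clock: 28.2
tcp_pos: [0.6236, 0.1375, 0.215]
eef_rot: [-2.07, -2.36, 0.005]
ft_force: [0.8, -1.3, 1.4]
grip_width: 0.938
grasp_force: 0.0
```

apply_moves:
  rows:
    - {"slide": [0,0,-0.06],"turn": 0}
    - {"slide": [0,0,-0.05],"turn": 0}
    - {"slide": [0,-0.06,0],"turn": 0}
    - {"slide": [0,-0.06,0],"turn": 0}
    - {"slide": [0,-0.06,0],"turn": 0}
    - {"slide": [0,-0.06,0],"turn": 0}
    - {"slide": [0,-0.06,0],"turn": 0}
    - {"slide": [0,0,0],"turn": 0}

```text
clock: 28.87
tcp_pos: [0.4383, 0.1127, 0.2802]
eef_rot: [-2.067, -2.359, 0.011]
ft_force: [-0.8, -0.9, -1.3]
grip_width: 0.939
grasp_force: 0.0
```

```bash
python3 -c "
from wl import *
for n,g in dict(tin=(.625,.1375),salt_shaker=(.636,.0496),spice_jar=(.647,-.0388),pepper_mill=(.659,-.1275)).items():
    print(n);wl(n,g,.017,None,('top','side'))
a,b=[r.snapshot(c)['frame'] for c in('top','side')]
a=cv2.resize(a[90:200,150:390],(800,367),interpolation=3);b=cv2.resize(b[110:280,200:460],(360,233),interpolation=3)
p=np.zeros((600,800,3),'uint8');p[:367]=a;p[367:,:360]=b;cv2.imwrite('pics/fin.png',p)
for n,g in(('vinegar',(.697,-.259)),('egg_timer',(.644,.267))):
    print(n);wl(n,g,0,None,('top','side'))
"; python3 go.py
```

```text
tin
top pred [206. 148. 229. 175.] [([220.0, 148.0, 226.0, 174.0], 0.53), ([302.0, 132.0, 328.0, 164.0], 0.49), ([372.0, 262.0, 396.0, 286.0], 0.84)]
side pred [271. 152. 291. 184.] [([271.0, 152.0, 291.0, 188.0], 0.81), ([249.0, 312.0, 281.0, 354.0], 0.85)]
False [0.6252 0.1342 0.072 ] [-12.   -0.1   4.1   1.2   0.1   0.7   0.5  -3.5]
True [0.6225 0.128  0.0786] [-10.    0.2   6.3   2.2   0.3   0.1   0.8  -2. ]
salt_shaker
top pred [241. 147. 258. 170.] [([243.0, 148.0, 262.0, 171.0], 0.68)]
side pred [292. 165. 308. 198.] [([294.0, 166.0, 305.0, 195.0], 0.88)]
False [0.6342 0.0443 0.09  ] [ 0.3 -0.1 -2.1 -0.1 -2.2 -0.1  4.2  3.9]
True [0.6343 0.0445 0.0892] [ 0.2 -0.1 -2.2 -0.2 -2.2  0.1  4.2  3.8]
spice_jar
top pred [273. 140. 291. 167.] [([274.0, 142.0, 289.0, 169.0], 0.84)]
side pred [311. 171. 331. 215.] [([308.0, 172.0, 329.0, 217.0], 0.91)]
False [ 0.6403 -0.039   0.11  ] [-1.3  0.6  2.6  0.3  0.6 -0.1  0.1 -1.5]
True [ 0.6403 -0.039   0.1101] [-1.3  0.6  2.6  0.3  0.6 -0.1  0.1 -1.5]
pepper_mill
top pred [302. 132. 327. 166.] [([298.0, 137.0, 329.0, 166.0], 0.56), ([168.0, 1
[... 171 characters left out ...]
]
True [ 0.6594 -0.1326  0.1658] [ 4.9 -5.  -0.6 -0.5 -2.3  0.2 -0.4  0.6]
vinegar
top pred [345. 112. 381. 157.] [([342.0, 110.0, 383.0, 156.0], 0.86), ([226.0, 155.0, 232.0, 176.0], 0.53)]
side pred [373. 177. 410. 268.] [([370.0, 178.0, 412.0, 265.0], 0.77)]
False [ 0.6993 -0.2581  0.237 ] [ 2.8  0.6 -1.9 -0.6  4.4 -1.9 -1.2  2.5]
True [ 0.7005 -0.2572  0.2334] [ 2.5  0.7 -2.7 -1.   4.5 -0.9 -1.4  2.1]
egg_timer
top pred [162. 145. 187. 171.] []
side pred [255. 144. 276. 165.] [([254.0, 143.0, 276.0, 163.0], 0.58)]
False [0.6466 0.2761 0.051 ] [ 0.2 -0.6 -0.2  0.6]
True [0.648  0.2788 0.047 ] [ 0.3 -0.  -0.3  0. ]
clock 30.2 y-yaw 7.5 tcp [0.4462 0.1142 0.2812] w 80.2 0.0 [-0.1 -0.2  1.6]
```

View pics/fin.png

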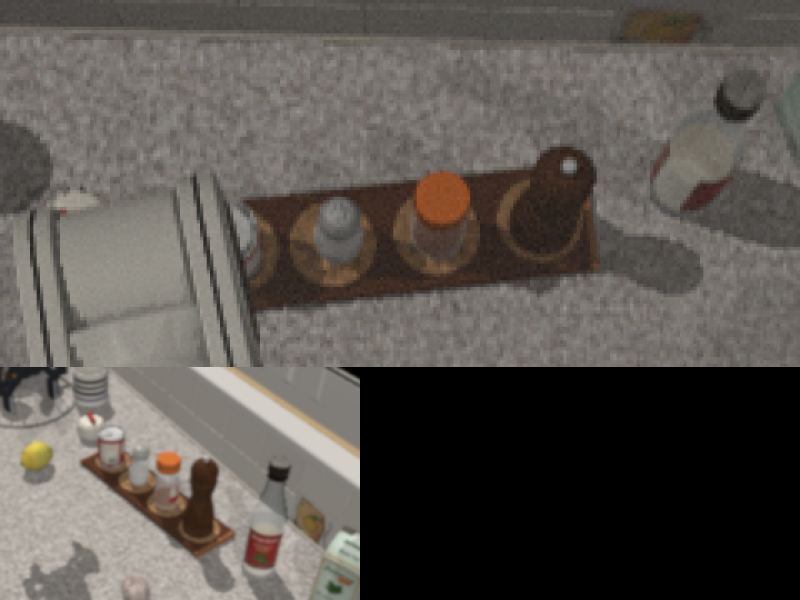

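All four stand upright and centred on their coasters: tin, salt, jar, mill, running from the egg timer to the vinegar. The timer and bottle haven't moved, and the gripper is clear.

```bash
python3 -c "
from station import r
print(r.close_job())"
```

```text
the job is handed in; nothing more can be done
None
```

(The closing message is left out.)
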